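# Set out the slide-staining station

### The job

Get the staining station ready: lower the slide basket into the steel staining dish and cover the dish with its lid, fully seated. Stand the three reagent bottles in the white caddy in their order of use, one to a compartment, starting from the dish: the round dropper bottle in the compartment at the end nearest the dish, the square bottle in the middle between the other two, and the squat jar at the far end. Keep bottles and basket upright throughout, and leave the slide box, wash bottle and timer where they are.

Things in the scene. Friction and masses are not known exactly. Their poses are not given: they have to be found in the camera images.
- dish: Open rectangular stainless-steel staining dish, fixed: 103 (x) by 81 (y) mm outside, 70 high, walls 2.5, floor 3 mm thick: 98 by 76 mm inside. It stands off one end of the caddy, left or right (it changes places with the slide box). Origin: centre of its underside; x along its long side, z up.
- caddy: Low white plastic caddy, fixed: 82 (x) by 238 (y) mm, 25 high, three square compartments in a row along y, each 74 by 74 mm inside, centred at y = -78, 0 and +78 mm in its frame; floor 4, walls and dividers 4 mm thick. Small carrying loops stick out 15 mm at its two ends. Origin: centre of its underside; z up.
- dropper_bottle: Round amber glass dropper bottle, 40 mm in diameter up to 62 mm height, then a shoulder, a 22 mm black collar (78 to 90 mm high) and a small rubber bulb; 108 mm tall in all, about 130 g. The slimmest of the three. Origin: centre of its underside; z up along the bottle.
- square_bottle: Square amber glass bottle, 44 by 44 mm up to 70 mm height, round black cap of 28 mm diameter on top; 96 mm tall in all, about 180 g. Origin: centre of its underside; x and y square to its faces, z up.
- squat_jar: Squat round amber glass jar, 56 mm in diameter up to 56 mm height, wide flat black cap of 52 mm diameter from 60 mm; 72 mm tall in all, about 220 g. Origin: centre of its underside; z up.
- basket: Steel wire basket with 8 upright glass slides: 82 (x, along slides) by 60 (y) mm, slide tops 29 mm high, 220 g. Bail over the middle: black sleeve 9 mm thick, 50 long, along y, axis 55 mm above the underside, wires at y = +-28 mm. Total 60 high. Fits the dish only with x along the dish's x (either way round), 8 mm play each side; open fingers only partly in there. Origin: underside centre.
- lid: Flat steel lid of the dish: plate 109 (x) by 87 (y) mm, 3 thick, top 7 mm above the origin; below it a lip 86 by 64 mm, 4 deep, goes inside the dish walls with 6 mm play. Seated, its origin is 66 mm above the dish's. Handle on top: black bar 10 mm thick, 56 long along x, axis 33 mm above the origin, posts at x = +-26 mm. 180 g. Either way round. Origin: centre of the lip's underside.
- slide_box: Bystander: closed grey plastic slide box with a white blank label on top, 100 by 85 mm, 37 mm high, loose. It stands off the caddy's other end. Origin: centre of its underside.
- wash_bottle: Bystander: white plastic wash bottle, 64 mm in diameter, red cap, bent spout reaching 62 mm from its axis towards its own -x, 175 mm tall, loose, at one outer side of the work. Origin: centre of its underside.
- timer: Bystander: white bench timer, an upright block 30 (x) by 75 (y) by 60 mm high, loose, at the other outer side of the work. Origin: centre of its underside.
Not all that is in view belongs to the job. What is shaped like the dropper_bottle but blue or red is not meant.

How it is judged:
By the outcome, as a careful person would: the job done as asked, in the order asked, and still so for the second after the job is handed in, with the robot touching nothing.
It also fails if it takes over 128 s, if anything falls off the work surface, if the arm or the gripper's body presses on something with over 40 N, if the wrist force passes 120 N, or if a joint passes its speed limit or range.

### The arm

A 6-joint arm with a two-finger parallel gripper is mounted at the origin on the work surface. World frame = base frame: x ahead of the robot, y to its left, z up, the work surface at z = 0. Lengths are in m, angles in rad, forces in N, time in s.
With the tool pointing down it reaches from about 0.275 to 0.825 m from the base axis. Payload 5.2 kg.
Tool frame: the origin (TCP) lies at the very end of the fingers, on their centre line; the grasp point (between the pads) lies 19 mm behind it; z points along the fingers, y is the direction in which the jaws open and shut (so a half turn about z gives the same grasp; the last joint's range is limited). The gripper opens to 93 mm and grips with 3 to 60 N. Pads are 15 mm wide; open, the fingers measure 128 mm over their backs; the gripper's body (75 mm by 188 mm) begins 65 mm behind the grasp point.
Start: joints at [-1.441, 0.259, 1.535, -0, 1.348, -0.203], TCP at [0.18, -0.52, 0.219] pointing down, gripper open.
Joint ranges: [-3.14, 3.14], [-0.91, 2.08], [0.19, 2.58], [-1.22, 4.36], [0.22, 2.71], [-3.12, 3.12]. Speed limits (rad/s): [2.57, 2.57, 3.14, 3.14, 3.14, 3.14].

### API

Orientations are given as a unit quaternion [w, x, y, z].
In Python, from bench import ctrl gives the robot as it stands.
- The arm moves only by the shell command python3 -m crank 'ROWS' [FORCE]. ROWS is a JSON object of lists of equal length, an entry for each row: "translation": the shift along the world's x, y, z in cm, a list of three; "roll": the turn about the world's z in degrees; "jaw": the closure, from -1 (fully open) to 1 (shut). In form: {"translation": [[dx, dy, dz], ...], "roll": [roll, ...], "jaw": [jaw, ...]}. A call has 1 to 10 rows; each row shifts and turns the commanded pose from where the row before left it; what a row does not reach is not made up. A row lasts 1/10 s, in which the tool goes at most 50 mm and 8.59 degrees, less where a joint would pass 70% of its speed; a pose out of reach is approached as far as the arm can. A call is refused whole if a number of a shift passes 5 or a number of a turn 8.59, either way. A call with a gripper value outside its range is refused whole. The fingers move at their own pace and stop on an object; FORCE is the grip in N (left out, the last holds). Time passes only in rows, so rows that do not move let the fingers close. It gives the time, the measured TCP pose, the force and the opening at its end, in the units of the state.
- ctrl.get_obs(): the state, without advancing time (a new reading comes with each control period).
- ctrl.get_image(name): name is "scene" or "top" or "wrist"; returns a dict with "frame" (420x560x3 uint8, red, green, blue), "depth" (420x560 float32, m along the optical axis (not along the pixel's ray), 0 where there is no reading), "fx", "fy", "cx", "cy" (pixels), "k1" (the pictures are not rectified: a ray, as slopes to the right and down, at radius r is drawn at 1 + k1 r^2 times it, then the intrinsics apply), "cam_to_world" (4x4, takes a point from camera to world coordinates). Camera axes: x right, y down, z forward; pixel columns grow to the right and rows downward; lengths in m; the calibration is good to about 2 mm. A picture is of the moment at which its call begins.
- ctrl.job_done(): hands the job in, once; it reports no verdict.
Trained networks look in a picture, given as the dict that the camera call returned (one of the last four; its "shot" number tells which), for a name from the list of things; names that differ only in an ending like _2 or _b are one class to them, and where a whole thing is asked for, a point or a joint stands for the part that bears it (a point fixed in the world has none). Each returns a list of dicts, best first, with "conf" (0 to 1); they miss things now and then, are a little off and sometimes report something else, mostly with a low value. They report only what shows in the picture. A call takes as long as a camera call. They do not tell look-alikes from the thing itself.
- ctrl.trace(thing, picture): "region" (420x560 bool, what is visible of it) and "position" ([column, row] in pixels, amid what is visible of it).
The state is a dict: "t": time; "joint_pos": joint angles; "dq": joint speeds; "tau": joint torques, N m; "eef_pos": TCP position; "tcp_rot": TCP orientation; "force": force on the tool from outside, world axes, zero at the start; "ft_torque": the same for the moment, N m; "width": opening from 0.0 (shut) to 1.0 (fully open).
Only numpy, scipy, OpenCV 4.12 (cv2) and the standard library are available. Lean on these libraries where they do the work, as an engineer would, in place of code of your own. Each camera call takes 0.05 s, during which the arm holds its last target.

## Working session

There is one attempt and no reset: what is moved stays moved. The work goes in short steps, Python scripts to look and compute and a shell command to move; the robot and the scene stay as the last step left them, time stands still between calls to the robot, and variables do not carry over. Pictures are saved under pics/ and viewed, and the job is handed in when it is done.

```bash
ls; mkdir -p pics; cat > h.py <<'E'
import numpy as np, cv2
from bench import ctrl
def save(im,name,crop=None,scale=1):
    f=im["frame"]
    if crop: f=f[crop[1]:crop[3],crop[0]:crop[2]]
    f=cv2.resize(f,None,fx=scale,fy=scale,interpolation=cv2.INTER_CUBIC)
    cv2.imwrite("pics/"+name+".png",f[:,:,::-1])
def cloud(im):
    K=np.array([[im["fx"],0,im["cx"]],[0,im["fy"],im["cy"]],[0,0,1]])
    h,w=im["depth"].shape
    u,v=np.meshgrid(np.arange(w),np.arange(h))
    p=np.stack([u,v],-1).reshape(-1,1,2).astype(np.float64)
    s=cv2.undistortPoints(p,K,np.array([im["k1"],0,0,0,0.])).reshape(h,w,2)
    d=im["depth"]
    P=np.stack([s[...,0]*d,s[...,1]*d,d,np.ones_like(d)],-1)
    W=P@np.array(im["cam_to_world"]).T
    W=W[...,:3].copy(); W[d<=0]=np.nan
    return W
E
python3 - <<'E'
from h import *
for n in ["scene","top","wrist"]:
    im=ctrl.get_image(n); save(im,n+"0")
    print(n,im["fx"],im["k1"],np.round(im["cam_to_world"],3).tolist())
print(ctrl.get_obs())
E
```

```text
pics
scene 544.2809034891425 -0.13464941582611925 [[0.66, 0.535, -0.528, 1.315], [0.751, -0.466, 0.468, -0.731], [0.004, -0.705, -0.709, 1.169], [0.0, 0.0, 0.0, 1.0]]
top 454.5254207202451 -0.13516009483826957 [[-0.006, -0.989, 0.149, 0.298], [-1.0, 0.007, 0.007, -0.011], [-0.008, -0.149, -0.989, 1.394], [0.0, 0.0, 0.0, 1.0]]
wrist 373.64991254907034 -0.07282401933942964 [[0.326, -0.91, -0.255, 0.25], [-0.945, -0.314, -0.087, -0.494], [-0.001, 0.27, -0.963, 0.385], [0.0, 0.0, 0.0, 1.0]]
{'t': 0.15, 'joint_pos': array([-1.44077352e+00,  2.59218553e-01,  1.53577196e+00, -1.59119783e-05,
        1.34800944e+00, -2.02788785e-01]), 'dq': array([-0.00200089, -0.00281329, -0.00348096,  0.00135894, -0.00012838,
       -0.00152285]), 'tau': array([ 1.45083344e-03, -4.37646425e+01, -2.84231007e+01,  7.19394232e-02,
        3.81867320e-02, -9.81785456e-05]), 'eef_pos': array([ 0.1796561 , -0.51941226,  0.21800954]), 'tcp_rot': array([-7.03462370e-04,  9.86185939e-01,  1.65640569e-01,  1.78421033e-05]), 'force': array([0.15716052, 0.52219372, 0.10642704]), 'ft_torque': array([-0.01494065, -0.00847512, -0.01460586]), 'width': 1.000717125529801}
```

View pics/top0.png

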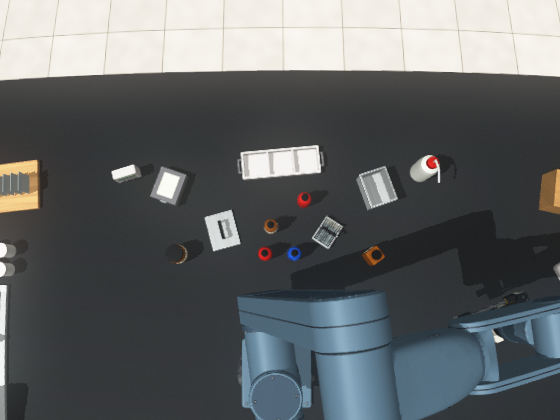

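View pics/scene0.png

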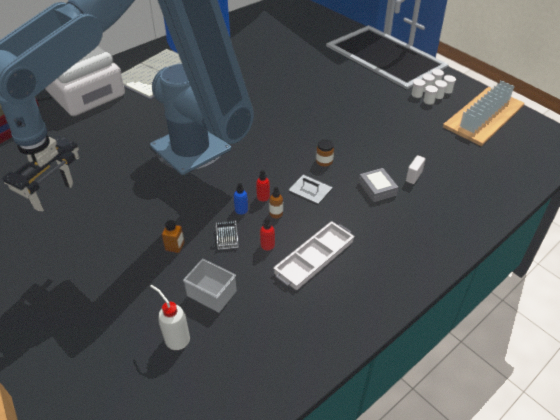

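The top view shows the dish at (377,188), the caddy at (280,162), the lid at (222,230), the basket at (328,232), the square bottle at (373,255) and the jar at (178,253). The dropper candidates are amber (271,226), red (265,254), red (304,200) and blue (294,254). Only the amber one fits, so I'll confirm it in a crop and measure everything.

```bash
python3 - <<'E'
from h import *
im=ctrl.get_image("top"); save(im,"crop1",(140,130,460,280),2.4)
W=cloud(im); np.save("top.npy",W)
sc=ctrl.get_image("scene"); Ws=cloud(sc); save(sc,"crops",(150,120,450,350),2.6)
for n in ["dish","caddy","dropper_bottle","square_bottle","squat_jar","basket","lid","slide_box","wash_bottle","timer"]:
  for nm,i,C in (("top",im,W),("scene",sc,Ws)):
    for r in ctrl.trace(n,i)[:5]:
        if r["conf"]<.3: continue
        P=C[r["region"]]; P=P[~np.isnan(P[:,0])]; P=P[P[:,2]>.004]
        if len(P)<10: continue
        z=np.percentile(P[:,2],97); T=P[P[:,2]>z-.012].astype(np.float32)
        box=cv2.minAreaRect(P[:,:2].astype(np.float32)*1000); bt=cv2.minAreaRect(T[:,:2]*1000)
        print(n,nm,round(r["conf"],2),np.round(r["position"]),"z",round(z,3),"all",[np.round(b,0) for b in box],"top",[np.round(b,1) for b in bt])
E
```

```text
dish top 0.83 [373. 187.] z 0.073 all [array([ 552., -308.]), array([115.,  87.]), np.float64(18.0)] top [array([ 547.1, -309.1]), array([105.4,  86.8]), np.float64(17.9)]
dish scene 0.8 [210. 285.] z 0.071 all [array([ 544., -290.]), array([110., 126.]), np.float64(18.0)] top [array([ 549.6, -307.8]), array([109.3,  87.5]), np.float64(17.0)]
caddy top 0.61 [279. 164.] z 0.029 all [array([640., -20.]), array([ 94., 259.]), np.float64(5.0)] top [array([636.4, -20.7]), array([ 87.3, 258.5]), np.float64(4.7)]
caddy scene 0.62 [313. 258.] z 0.028 all [array([636., -12.]), array([ 89., 281.]), np.float64(5.0)] top [array([636.2, -17.2]), array([ 89.3, 270.5]), np.float64(4.8)]
dropper_bottle top 0.69 [270. 225.] z 0.109 all [array([434.,  11.]), array([35., 37.]), np.float64(89.0)] top [array([436.3,  11.5]), array([11.3, 14.3]), np.float64(3.4)]
dropper_bottle top 0.63 [307. 198.] z 0.109 all [array([514., -89.]), array([39., 37.]), np.float64(87.0)] top [array([515.4, -88.8]), array([13.5, 11.4]), np.float64(52.7)]
dropper_bottle top 0.56 [267. 254.] z 0.109 all [array([352.,  27.]), ar
[... 3336 characters left out ...]
.6]), np.float64(4.8)]
wash_bottle scene 0.62 [174. 325.] z 0.16 all [array([ 598., -452.]), array([61., 87.]), np.float64(65.0)] top [array([ 578.7, -459.2]), array([65.3,  5.6]), np.float64(5.4)]
timer top 0.53 [130. 172.] z 0.065 all [array([600., 458.]), array([34., 72.]), np.float64(14.0)] top [array([601.8, 458.4]), array([32.5, 70.9]), np.float64(17.9)]
timer scene 0.58 [413. 168.] z 0.065 all [array([603., 462.]), array([35., 82.]), np.float64(18.0)] top [array([603.9, 463.4]), array([33.2, 79.9]), np.float64(14.0)]
timer scene 0.36 [378. 184.] z 0.041 all [array([551., 332.]), array([ 89., 138.]), np.float64(69.0)] top [array([561.6, 328.1]), array([ 89.1, 107.6]), np.float64(68.9)]
```

View pics/crop1.png

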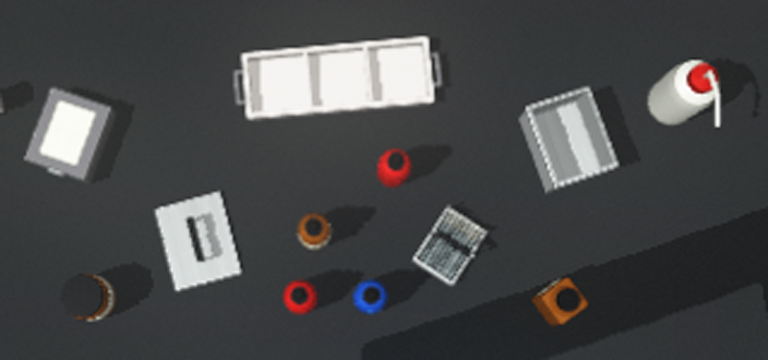

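View pics/crops.png

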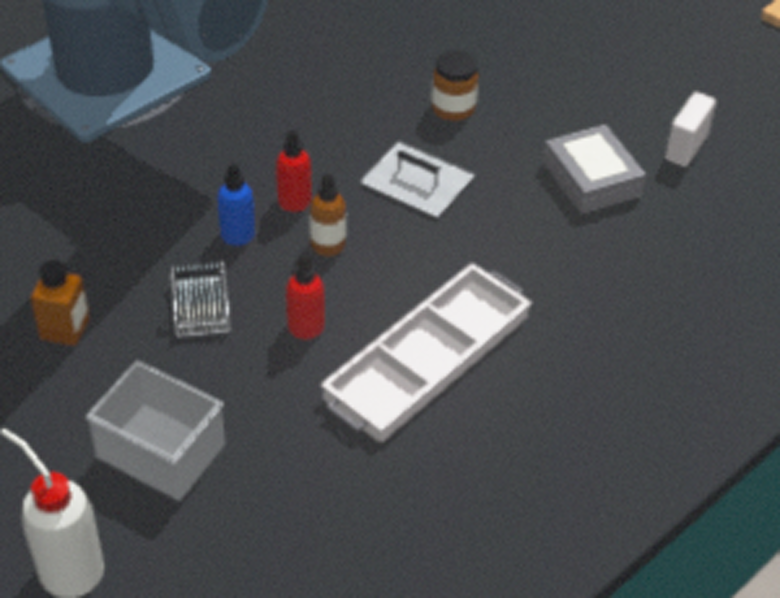

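The amber dropper at crop (314,230) is the right one; the red and blue look-alikes are decoys. The dish is on the caddy's -y side. I'll start with the basket: sleeve at about (419,-159) mm, sleeve axis at about 58°, so the jaw needs 148° and is now at 109°.

```bash
python3 -m crank '{"translation": [[2.4,3.6,0],[2.4,3.6,0],[2.4,3.6,0],[2.4,3.6,0],[2.4,3.6,0],[2.4,3.6,0],[2.4,3.6,0],[2.4,3.6,0],[2.4,3.6,-1],[2.2,3.6,-1]], "roll": [4,4,4,4,4,4,4,4,4,3], "jaw": [0,0,0,0,0,0,0,0,0,0]}' 20
```

```text
t: 2.25
eef_pos: [0.4189, -0.1585, 0.199]
tcp_rot: [0.001, 0.874, 0.486, 0.0]
force: [0.8, -0.5, 1.0]
width: 0.499
```

```bash
python3 - <<'E'
from h import *
im=ctrl.get_image("wrist"); save(im,"w1"); W=cloud(im)
for r in ctrl.trace("basket",im)[:2]:
    P=W[r["region"]]; P=P[~np.isnan(P[:,0])]
    T=P[(P[:,2]>.048)&(P[:,2]<.075)].astype(np.float32)
    print(r["conf"],len(P),np.percentile(P[:,2],[5,50,97]),cv2.minAreaRect(T[:,:2]*1000))
    print([np.array(v) for v in cv2.minAreaRect(P[P[:,2]>.02][:,:2].astype(np.float32)*1000)])
E
```

```text
0.87 5352 [0.00366286 0.02059056 0.06025752] ((419.65704345703125, -155.71641540527344), (58.67412185668945, 8.977950096130371), 56.18197250366211)
[array([ 419.48446655, -155.62986755]), array([58.91558075, 80.29736328]), array(55.83634949)]
```

View pics/w1.png

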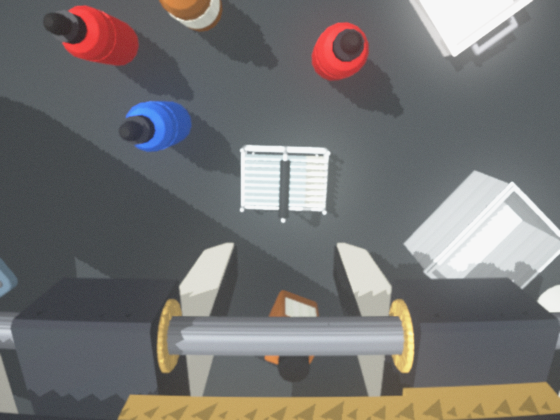

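The wrist view shows the basket at (285,180), with the sleeve centred at (420,-156) mm and 56°. I'll correct slightly and descend.

```bash
python3 -m crank '{"translation": [[0.1,0.2,-3],[0,0,-3],[0,0,-3],[0,0,-2.5],[0,0,-2],[0,0,-1.5],[0,0,-0.8],[0,0,-0.4],[0,0,0],[0,0,0]], "roll": [-2,0,0,0,0,0,0,0,0,0], "jaw": [0,0,0,0,0,0,0,0,0.9,0.95]}' 25 && python3 -m crank '{"translation": [[0,0,0],[0,0,0],[0,0,0],[0,0,0],[0,0,1],[0,0,2],[0,0,2],[0,0,3],[0,0,3],[0,0,0]], "roll": [0,0,0,0,0,0,0,0,0,0], "jaw": [1,1,1,1,1,1,1,1,1,1]}' 25
```

```text
t: 3.35
eef_pos: [0.4191, -0.1583, 0.0373]
tcp_rot: [0.001, 0.883, 0.47, 0.0]
force: [0.6, -1.0, -0.5]
width: 0.374
t: 4.35
eef_pos: [0.4209, -0.1592, 0.1507]
tcp_rot: [0.003, 0.883, 0.47, 0.002]
force: [0.7, -0.4, -2.6]
width: 0.086
```

```bash
python3 -m crank '{"translation": [[1.3,-1.5,0],[1.3,-1.5,0],[1.3,-1.5,0],[1.3,-1.5,0],[1.3,-1.5,0],[1.3,-1.5,0],[1.3,-1.5,0],[1.3,-1.5,0],[1.3,-1.5,0],[1.0,-1.5,0]], "roll": [5.1,5.1,5.1,5.1,5.1,5.1,5.1,5.1,5.1,5.1], "jaw": [1,1,1,1,1,1,1,1,1,1]}' && python3 -m crank '{"translation": [[0,0,0],[0,0,0]], "roll": [0,0], "jaw": [1,1]}'; python3 - <<'E'
from h import *
for n in ("wrist","scene","top"):
    im=ctrl.get_image(n); save(im,"d_"+n,None if n=="wrist" else ((130,170,350,335) if n=="scene" else (300,130,440,235)),1 if n=="wrist" else 3.5); W=cloud(im)
    for t in ("basket","dish"):
      for r in ctrl.trace(t,im)[:1]:
        P=W[r["region"]]; P=P[~np.isnan(P[:,0])]
        for lo,hi in (((.11,.19),) if t=="basket" else ((.06,.08),)):
            T=P[(P[:,2]>lo)&(P[:,2]<hi)].astype(np.float32)
            if len(T)>5: print(n,t,round(r["conf"],2),len(T),[np.round(v,1) for v in cv2.minAreaRect(T[:,:2]*1000)],np.round(np.percentile(T[:,2],[1,5,50,95]),3))
E
```

```text
t: 5.35
eef_pos: [0.5457, -0.3078, 0.1449]
tcp_rot: [-0.001, 0.593, 0.805, 0.0]
force: [0.6, -0.2, -3.0]
width: 0.089
t: 5.55
eef_pos: [0.5448, -0.3071, 0.1451]
tcp_rot: [-0.002, 0.595, 0.804, 0.0]
force: [0.6, 0.2, -2.4]
width: 0.086
wrist basket 0.95 12898 [array([ 543. , -300.6]), array([81.4, 50.5]), np.float64(17.2)] [0.112 0.113 0.132 0.168]
wrist dish 0.69 2145 [array([ 548.8, -304.9]), array([107.1,  83.5]), np.float64(17.8)] [0.062 0.067 0.07  0.072]
scene basket 0.95 544 [array([ 544.8, -308.6]), array([83.4, 59.3]), np.float64(18.1)] [0.112 0.117 0.132 0.162]
scene dish 0.62 247 [array([ 548.4, -308.4]), array([111.1,  86.6]), np.float64(19.5)] [0.06  0.061 0.068 0.073]
top basket 0.41 39 [array([ 547.3, -292.9]), array([18.2, 24.6]), np.float64(88.7)] [0.123 0.125 0.138 0.17 ]
top dish 0.5 13 [array([ 579.7, -257.3]), array([10.3, 16.5]), np.float64(66.7)] [0.065 0.065 0.069 0.073]
```

View pics/d_wrist.png

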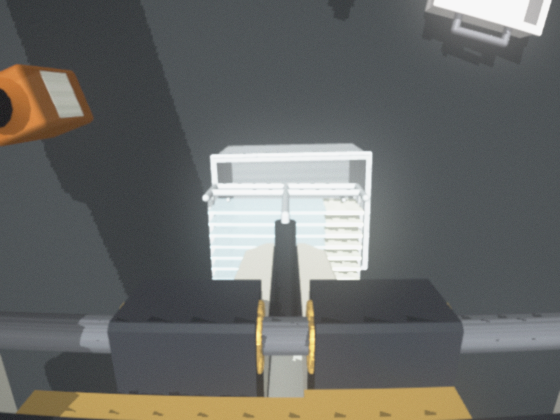

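View pics/d_scene.png

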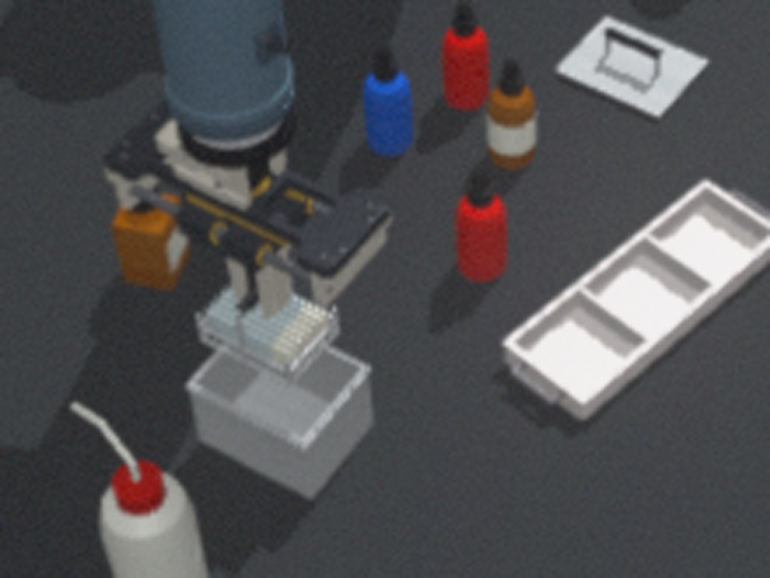

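The scene and wrist views show the basket upright above the dish and about 4 mm short in x. I'll correct that and lower it.

```bash
python3 -m crank '{"translation": [[0.4,0,0],[0,0,-1.5],[0,0,-1.5],[0,0,-1.5],[0,0,-1.5],[0,0,-1],[0,0,-1],[0,0,-0.8],[0,0,-0.6],[0,0,0]], "roll": [0.8,0,0,0,0,0,0,0,0,0], "jaw": [1,1,1,1,1,1,1,1,1,1]}'
```

```text
t: 7.0
eef_pos: [0.5493, -0.3075, 0.0518]
tcp_rot: [-0.001, 0.589, 0.808, 0.0]
force: [0.1, -0.1, -2.9]
width: 0.088
```

```bash
python3 -m crank '{"translation": [[0,0,-0.4],[0,0,-0.4],[0,0,-0.3],[0,0,0]], "roll": [0,0,0,0], "jaw": [1,1,1,1]}'
```

```text
t: 7.4
eef_pos: [0.5494, -0.3076, 0.0412]
tcp_rot: [-0.0, 0.589, 0.808, 0.0]
force: [0.2, -0.0, -2.0]
width: 0.084
```

```bash
python3 -m crank '{"translation": [[0,0,-0.1],[0,0,0],[0,0,0],[0,0,0],[0,0,0]], "roll": [0,0,0,0,0], "jaw": [1,0.4,0.4,0.4,0.4]}' && python3 -m crank '{"translation": [[0,0,1],[0,0,2],[0,0,3],[0,0,4],[0,0,4],[0,0,1],[-2,5,0],[-2,5,0],[-2,5,0],[-2,5,0]], "roll": [0,0,0,0,0,0,0,0,0,0], "jaw": [0.4,0.4,0.4,0.4,0.2,0,0,0,0,0]}'; python3 - <<'E'
from h import *
for n in ("scene","top"):
    im=ctrl.get_image(n); save(im,"e_"+n,((130,170,350,335) if n=="scene" else (300,130,440,235)),3.5); W=cloud(im)
    for t in ("basket","dish","lid"):
      for r in ctrl.trace(t,im)[:1]:
        P=W[r["region"]]; P=P[~np.isnan(P[:,0])]
        T=P[(P[:,2]>dict(basket=.03,dish=.06,lid=.02)[t])].astype(np.float32)
        if len(T)>5: print(n,t,round(r["conf"],2),len(T),[np.round(v,1) for v in cv2.minAreaRect(T[:,:2]*1000)],np.round(np.percentile(T[:,2],[1,5,50,95]),3))
E
```

```text
t: 7.9
eef_pos: [0.5499, -0.308, 0.041]
tcp_rot: [0.0, 0.589, 0.808, -0.0]
force: [0.6, -0.6, 0.5]
width: 0.294
t: 8.9
eef_pos: [0.4742, -0.1205, 0.1906]
tcp_rot: [-0.0, 0.589, 0.808, 0.0]
force: [0.4, 0.5, 0.5]
width: 0.501
scene basket 0.66 199 [array([ 558.9, -308.1]), array([53.6, 99.5]), np.float64(87.0)] [0.03  0.03  0.034 0.066]
scene dish 0.7 357 [array([ 549.2, -307.7]), array([110.3,  86.7]), np.float64(18.0)] [0.06  0.061 0.068 0.073]
scene lid 0.75 60 [array([428.7, 161.3]), array([55.6, 17.6]), np.float64(24.9)] [0.02  0.024 0.035 0.041]
top basket 0.85 128 [array([ 546.4, -310.5]), array([73.2, 52.4]), np.float64(20.8)] [0.03  0.031 0.033 0.065]
top dish 0.66 139 [array([ 546.3, -309.4]), array([104.5,  84.6]), np.float64(17.0)] [0.061 0.062 0.069 0.075]
top lid 0.88 65 [array([427.2, 161.5]), array([57.2,  9.6]), np.float64(14.4)] [0.028 0.033 0.037 0.043]
```

View pics/e_scene.png

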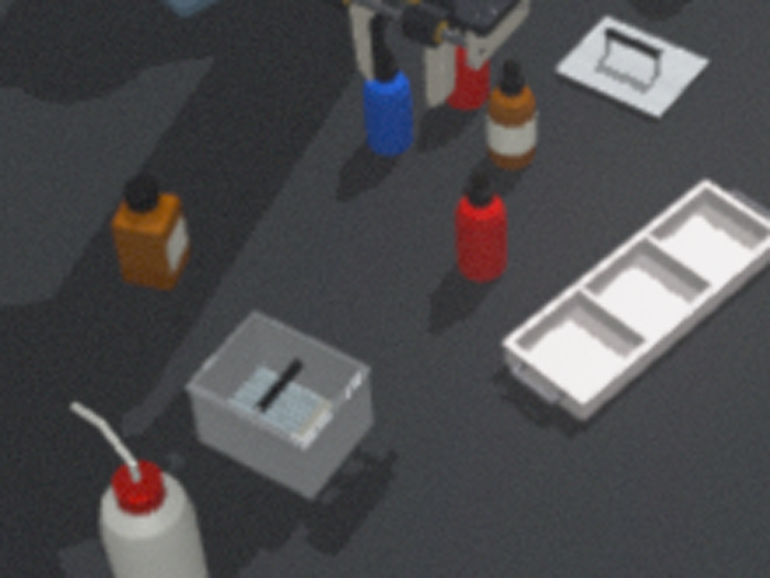

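View pics/e_top.png

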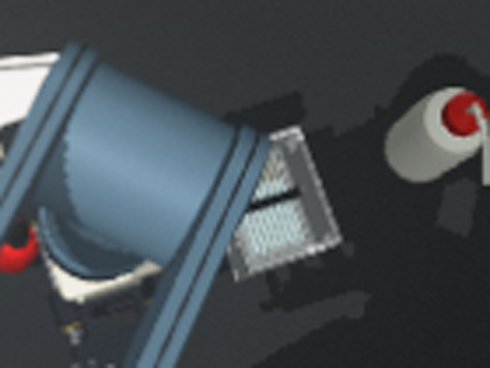

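The basket sits flat inside the dish, at scene crop (280,385). Next is the lid: handle at about (428,161.5) mm along 15°, so I roll by -93°.

```bash
python3 -m crank '{"translation": [[-0.5,3,0],[-0.5,3,0],[-0.5,3,0],[-0.5,3,0],[-0.5,3,0],[-0.5,3,0],[-0.5,3,0],[-0.5,3,0],[-0.5,3,0],[0,1.2,0]], "roll": [-8.5,-8.5,-8.5,-8.5,-8.5,-8.5,-8.5,-8.5,-8.5,-8.5], "jaw": [0,0,0,0,0,0,0,0,0,0]}' && python3 -m crank '{"translation": [[0,0,0],[0,0,0]], "roll": [-7.5,0], "jaw": [0,0]}'; python3 - <<'E'
from h import *
im=ctrl.get_image("wrist"); save(im,"w2"); W=cloud(im)
for r in ctrl.trace("lid",im)[:2]:
    P=W[r["region"]]; P=P[~np.isnan(P[:,0])].astype(np.float32)
    T=P[(P[:,2]>.030)]
    print(r["conf"],len(P),np.percentile(P[:,2],[5,50,97]),cv2.minAreaRect(T[:,:2]*1000),cv2.minAreaRect(P[:,:2]*1000))
E
```

```text
t: 10.3
eef_pos: [0.4306, 0.1613, 0.1905]
tcp_rot: [-0.0, 0.981, 0.195, -0.0]
force: [0.8, -0.5, -0.5]
width: 0.501
t: 10.5
eef_pos: [0.4312, 0.1597, 0.1904]
tcp_rot: [0.0, 0.991, 0.133, -0.0]
force: [0.3, -1.2, -0.0]
width: 0.496
0.65 9839 [0.00665925 0.00792687 0.03802258] ((428.10992431640625, 165.23223876953125), (56.224586486816406, 9.097742080688477), 15.100854873657227) ((427.5987548828125, 164.90859985351562), (107.42587280273438, 87.00128173828125), 15.253142356872559)
```

View pics/w2.png

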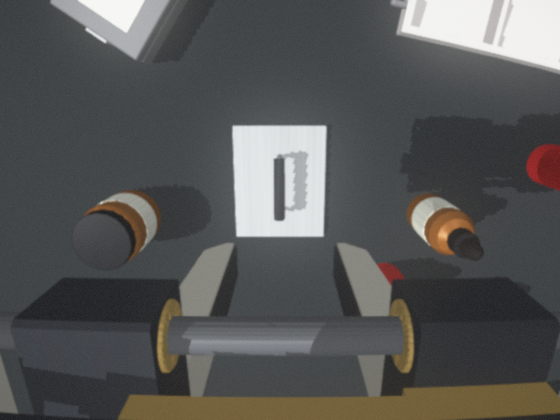

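```bash
python3 -m crank '{"translation": [[-0.3,0.2,-3],[0,0,-3],[0,0,-3],[0,0,-3],[0,0,-2],[0,0,-1.5],[0,0,-1],[0,0,-0.6],[0,0,-0.3],[0,0,0]], "roll": [0,0,0,0,0,0,0,0,0,0], "jaw": [0,0,0,0,0,0,0,0,0,0]}' 25 && python3 -m crank '{"translation": [[0,0,0],[0,0,0],[0,0,0],[0,0,0],[0,0,0]], "roll": [0,0,0,0,0], "jaw": [1,1,1,1,1]}' 25
```

```text
t: 11.6
eef_pos: [0.4277, 0.1618, 0.0168]
tcp_rot: [-0.0, 0.991, 0.134, 0.0]
force: [0.7, -0.6, -0.1]
width: 0.5
t: 12.1
eef_pos: [0.4274, 0.1621, 0.0168]
tcp_rot: [-0.0, 0.991, 0.134, 0.0]
force: [-1.6, 2.9, 1.7]
width: 0.12
```

```bash
python3 -m crank '{"translation": [[0,0,1],[0,0,3],[0,0,4],[0,0,4],[0,0,4],[0,0,2],[0.9,-3.6,0],[0.9,-3.6,0],[0.9,-3.6,0],[0.9,-3.6,0]], "roll": [0,0,0,0,0,0,0,0,0,0.5], "jaw": [1,1,1,1,1,1,1,1,1,1]}' && python3 -m crank '{"translation": [[0.9,-3.6,0],[0.9,-3.6,0],[0.9,-3.6,0],[0.9,-3.6,0],[0.9,-3.6,0],[1,-3.6,0],[1,-3.6,0],[1,-3.6,0],[0.9,-3.6,0],[0,0,0]], "roll": [0.5,0.5,0.5,0.5,0,0,0,0,0,0], "jaw": [1,1,1,1,1,1,1,1,1,1]}'
```

```text
t: 13.1
eef_pos: [0.4631, 0.0167, 0.1972]
tcp_rot: [0.0, 0.99, 0.138, 0.0]
force: [0.4, -0.2, -2.4]
width: 0.099
t: 14.1
eef_pos: [0.5474, -0.3109, 0.1962]
tcp_rot: [0.001, 0.988, 0.153, -0.0]
force: [0.5, -0.2, -2.7]
width: 0.097
```

```bash
python3 -m crank '{"translation": [[0,0,-2],[0,0,-2],[0,0,-2],[0,0,-2],[0,0,0]], "roll": [0,0,0,0,0], "jaw": [1,1,1,1,1]}'; python3 - <<'E'
from h import *
for n in ("wrist","scene","top"):
    im=ctrl.get_image(n); save(im,"f_"+n,None if n=="wrist" else ((130,170,350,335) if n=="scene" else (300,130,440,235)),1 if n=="wrist" else 3.5); W=cloud(im)
    for t in ("lid","dish"):
      for r in ctrl.trace(t,im)[:1]:
        P=W[r["region"]]; P=P[~np.isnan(P[:,0])]
        lo,hi=(.095,.12) if t=="lid" else (.06,.08)
        T=P[(P[:,2]>lo)&(P[:,2]<hi)].astype(np.float32)
        if len(T)>5: print(n,t,round(r["conf"],2),len(T),[np.round(v,1) for v in cv2.minAreaRect(T[:,:2]*1000)],np.round(np.percentile(T[:,2],[1,5,50,95]),3))
E
```

```text
t: 14.6
eef_pos: [0.5452, -0.3038, 0.1137]
tcp_rot: [-0.003, 0.988, 0.155, -0.002]
force: [-0.1, -0.2, -3.1]
width: 0.1
wrist lid 0.88 19788 [array([ 563.7, -296.8]), array([71.3, 87.4]), np.float64(17.9)] [0.102 0.103 0.104 0.105]
wrist dish 0.6 1346 [array([ 597.7, -289.9]), array([ 5.9, 83.8]), np.float64(17.2)] [0.067 0.067 0.07  0.072]
scene lid 0.65 766 [array([ 549.8, -305.5]), array([108.5,  88.6]), np.float64(16.6)] [0.102 0.104 0.107 0.111]
scene dish 0.86 186 [array([ 550.3, -308.7]), array([107.6,  84.1]), np.float64(18.4)] [0.06  0.061 0.068 0.073]
```

View pics/f_wrist.png

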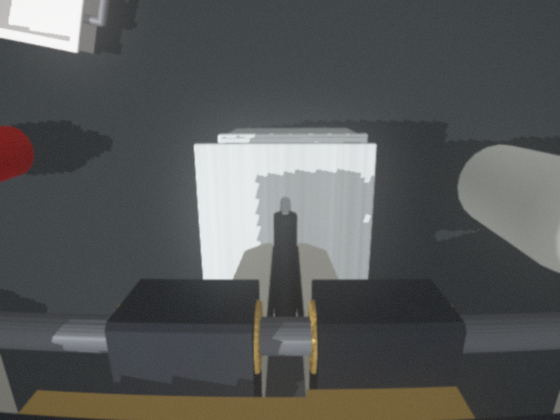

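View pics/f_scene.png

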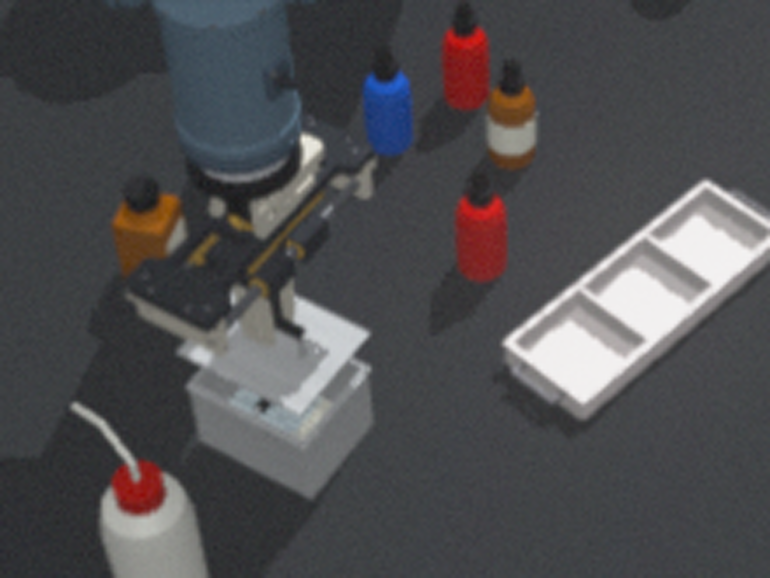

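```bash
python3 -m crank '{"translation": [[0,0,0],[0,0,0],[0,0,0]], "roll": [0,0,0], "jaw": [1,1,1]}'; python3 - <<'E'
from h import *
for n in ("wrist","scene"):
    im=ctrl.get_image(n);  W=cloud(im); print(ctrl.get_obs()["eef_pos"])
    for t in ("lid","dish"):
      for r in ctrl.trace(t,im)[:1]:
        P=W[r["region"]]; P=P[~np.isnan(P[:,0])]
        lo,hi=(.095,.12) if t=="lid" else (.06,.08)
        T=P[(P[:,2]>lo)&(P[:,2]<hi)].astype(np.float32)
        if len(T)>5: print(n,t,round(r["conf"],2),len(T),[np.round(v,1) for v in cv2.minAreaRect(T[:,:2]*1000)],np.round(np.percentile(T[:,2],[1,5,50,95]),3))
E
```

```text
t: 15.35
eef_pos: [0.5474, -0.3061, 0.1167]
tcp_rot: [-0.0, 0.988, 0.155, 0.0]
force: [0.3, -0.2, -2.4]
width: 0.099
[ 0.54738436 -0.30613823  0.11662264]
wrist lid 0.94 19784 [array([ 566. , -299.2]), array([71.5, 87.1]), np.float64(18.0)] [0.106 0.106 0.107 0.108]
wrist dish 0.65 1008 [array([ 598.4, -290.1]), array([ 3.6, 84.3]), np.float64(17.6)] [0.067 0.067 0.069 0.072]
[ 0.54738711 -0.3061047   0.11656985]
scene lid 0.81 751 [array([ 548. , -306.4]), array([110.4,  89.9]), np.float64(18.3)] [0.101 0.102 0.106 0.11 ]
scene dish 0.7 215 [array([ 549.7, -309.5]), array([109.5,  85.5]), np.float64(18.4)] [0.06  0.061 0.068 0.073]
```

```bash
python3 -m crank '{"translation": [[0.2,-0.2,0],[0,0,-1],[0,0,-0.8],[0,0,-0.5],[0,0,-0.3],[0,0,-0.3],[0,0,-0.3],[0,0,-0.2],[0,0,0],[0,0,0]], "roll": [0,0,0,0,0,0,0,0,0,0], "jaw": [1,1,1,1,1,1,1,1,1,1]}'
```

```text
t: 16.65
eef_pos: [0.5495, -0.3081, 0.0834]
tcp_rot: [0.0, 0.988, 0.155, 0.0]
force: [-2.7, 0.9, 4.1]
width: 0.099
```

```bash
python3 -m crank '{"translation": [[0,0,0],[0,0,0],[0,0,0],[0,0,0],[0,0,1],[0,0,2],[0,0,3],[0,0,4],[0,0,4],[0,0,0]], "roll": [0,0,0,0,0,0,0,0,0,0], "jaw": [0.3,0,0,0,0,0,0,0,0,0]}' && python3 -m crank '{"translation": [[-2,5,0],[-2,5,0],[-2,5,0],[-2,5,0],[-2,5,0],[-1,5,0],[0,2,0]], "roll": [0,0,0,0,0,0,0], "jaw": [-0.4,-0.4,-0.4,-0.4,-0.4,-0.4,-0.4]}'; python3 - <<'E'
from h import *
for n in ("wrist","scene","top"):
    im=ctrl.get_image(n); save(im,"g_"+n,None if n=="wrist" else ((130,170,350,335) if n=="scene" else (300,130,440,235)),1 if n=="wrist" else 3.5); W=cloud(im)
    for t in ("lid","dish","dropper_bottle"):
      for r in ctrl.trace(t,im)[:4]:
        P=W[r["region"]]; P=P[~np.isnan(P[:,0])]
        T=P[P[:,2]>(.055 if t!="dropper_bottle" else .03)].astype(np.float32)
        if len(T)>5: print(n,t,r["position"],round(r["conf"],2),len(T),[np.round(v,1) for v in cv2.minAreaRect(T[:,:2]*1000)],np.round(np.percentile(T[:,2],[1,5,50,95]),3))
    if n!="wrist":
        L=W[(abs(W[...,0]-.549)<.06)&(abs(W[...,1]+.308)<.055)&(W[...,2]>.055)&(W[...,2]<.085)]
        A=np.c_[L[:,:2]-[.549,-.308],np.ones(len(L))]
        for _ in range(3):
            c=np.linalg.lstsq(A,L[:,2],rcond=None)[0]; k=abs(A@c-L[:,2])<.004; A=A[k];L=L[k]
        print("plane",c,len(L))
E
```

```text
t: 17.65
eef_pos: [0.5522, -0.3102, 0.2305]
tcp_rot: [0.005, 0.988, 0.155, 0.004]
force: [0.3, -1.5, 1.4]
width: 0.502
t: 18.35
eef_pos: [0.4446, -0.0035, 0.2231]
tcp_rot: [-0.001, 0.988, 0.156, 0.0]
force: [0.9, -0.8, -0.2]
width: 0.706
wrist dropper_bottle [305.4, 281.7] 0.84 1871 [array([357.8, -51.5]), array([33.6, 39.1]), np.float64(30.3)] [0.032 0.037 0.071 0.107]
wrist dropper_bottle [230.2, 249.4] 0.84 1284 [array([390.2,  37. ]), array([101.7,  35.7]), np.float64(10.8)] [0.031 0.035 0.067 0.103]
wrist dropper_bottle [393.7, 136.7] 0.83 1999 [array([516. , -81.6]), array([33.5, 40.7]), np.float64(87.2)] [0.032 0.04  0.072 0.108]
wrist dropper_bottle [266.4, 181.8] 0.71 1693 [array([438.6,  14.9]), array([39.2, 37.4]), np.float64(86.8)] [0.033 0.044 0.072 0.108]
scene lid [206.5, 277.4] 0.68 1087 [array([ 549.4, -309.5]), array([110.8,  88.2]), np.float64(16.4)] [0.068 0.069 0.073 0.101]
scene dish [212.6, 295.3] 0.63 106 [array([ 581.4, -324.3]), array([118.4,  59.8]), np.float64(57.4)] [0.055 0.055 0.061 0.072]
scene dropper_bottle [241.7, 200.8] 0.85 244 [array([360.7, -60.
[... 247 characters left out ...]
2 [array([521.9, -91.8]), array([39.4, 28.2]), np.float64(54.4)] [0.031 0.034 0.065 0.099]
scene dropper_bottle [276.9, 204.5] 0.59 243 [array([442.2,   9.2]), array([35.5, 35.1]), np.float64(49.4)] [0.031 0.033 0.065 0.099]
plane [ 0.00028006 -0.01375067  0.07275984] 883
top lid [377.4, 187.1] 0.95 1007 [array([ 547.9, -309.7]), array([107.2,  86.9]), np.float64(17.3)] [0.068 0.069 0.075 0.102]
top dish [361.0, 190.7] 0.75 7 [array([ 550.8, -264.6]), array([44.7,  1.1]), np.float64(18.9)] [0.055 0.055 0.057 0.059]
top dropper_bottle [266.0, 254.6] 0.54 148 [array([352.8,  28.6]), array([37.3, 37.1]), np.float64(44.5)] [0.049 0.063 0.073 0.109]
plane [-0.00976967 -0.00296754  0.07424194] 781
```

View pics/g_scene.png

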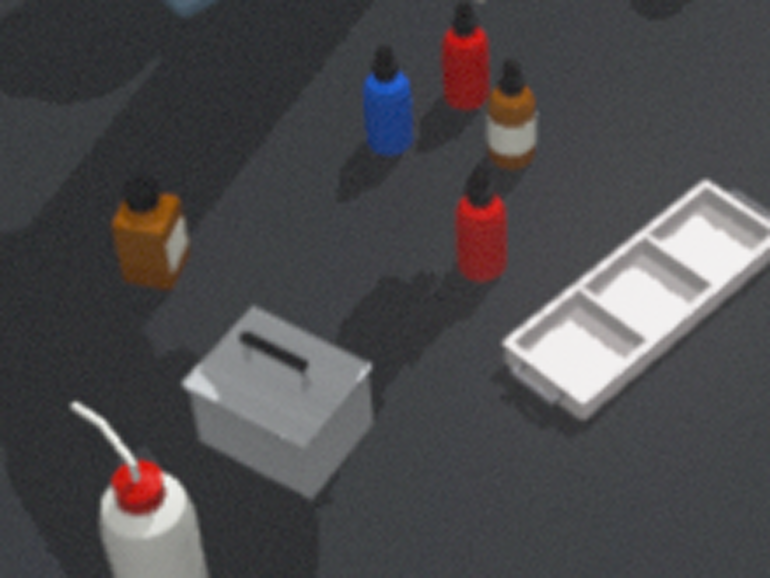

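View pics/g_wrist.png

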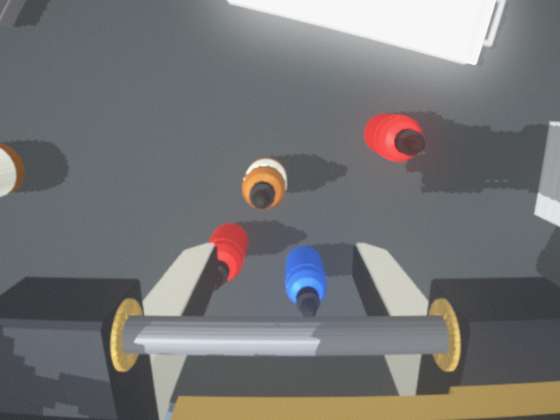

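The lid is level and seated, with its plate top at about 73 mm and handle at scene crop (275,350). For the dropper, the amber bottle shows at wrist (265,183), clearly apart from red (230,250), blue (305,280) and red (394,137). It stands at about (438,11.5) mm.

```bash
python3 - <<'E'
from h import *
im=ctrl.get_image("wrist"); save(im,"w3",(190,130,340,310),3); print(ctrl.get_obs()["eef_pos"])
E
```

```text
[ 0.44681122 -0.00751908  0.22248463]
```

View pics/w3.png

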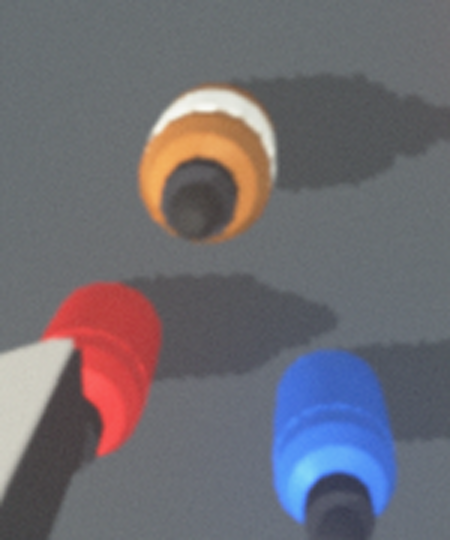

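The crop shows the amber round dropper with its white label at (208,170), so that's the target.

```bash
python3 -m crank '{"translation": [[-0.9,1.9,0],[0,0,-3],[0,0,-3],[0,0,-3],[0,0,-3],[0,0,-3],[0,0,-2],[0,0,-1.2],[0,0,-0.8],[0,0,0]], "roll": [0,0,0,0,0,0,0,0,0,0], "jaw": [-0.4,-0.4,-0.4,-0.4,-0.4,-0.4,-0.4,-0.4,-0.4,-0.4]}' 25 && python3 -m crank '{"translation": [[0,0,0],[0,0,0],[0,0,0],[0,0,0],[0,0,0],[0,0,0]], "roll": [0,0,0,0,0,0], "jaw": [1,1,1,1,1,1]}' 25
```

```text
t: 20.0
eef_pos: [0.4372, 0.012, 0.0319]
tcp_rot: [-0.0, 0.988, 0.155, -0.001]
force: [-0.5, -0.3, 0.4]
width: 0.702
t: 20.6
eef_pos: [0.4381, 0.0122, 0.0332]
tcp_rot: [0.0, 0.988, 0.155, 0.0]
force: [-1.1, 2.6, 5.6]
width: 0.421
```

```bash
python3 -m crank '{"translation": [[0,0,1],[0,0,3],[0,0,4],[0,0,4],[0,0,3],[0,0,0],[3,-2,0],[3,-2,0],[2,-2,0],[0,0,0]], "roll": [0,0,0,0,0,0,0,0,0,0], "jaw": [1,1,1,1,1,1,1,1,1,1]}'; python3 - <<'E'
from h import *
print(ctrl.get_obs()["eef_pos"])
for n in ("wrist","scene","top"):
    im=ctrl.get_image(n); save(im,"k_"+n,None if n=="wrist" else ((230,170,390,300) if n=="scene" else (220,130,340,235)),1 if n=="wrist" else 4); W=cloud(im)
    for r in ctrl.trace("caddy",im)[:1]:
        P=W[r["region"]]; P=P[~np.isnan(P[:,0])]
        T=P[(P[:,2]>.019)&(P[:,2]<.034)]
        # local frame
        for yaw in (4.8,):
            a=np.radians(yaw); ex=np.array([np.cos(a),np.sin(a)]); ey=np.array([-ex[1],ex[0]])
            u=T[:,:2]@ex*1000; v=T[:,:2]@ey*1000
            hu=np.histogram(u,bins=np.arange(u.min()//1,u.max()+2,2)); 
            print(n,len(T),"u",np.percentile(u,[0.5,99.5]),"v",np.percentile(v,[.5,99.5]))
            hv,e=np.histogram(v,bins=np.arange(v.min(),v.max()+3,3)); print([(int(e[i]),int(hv[i])) for i in range(len(hv))])
        print([np.round(x,1) for x in cv2.minAreaRect(T[:,:2].astype(np.float32)*1000)])
E
```

```text
t: 21.6
eef_pos: [0.5194, -0.0504, 0.1813]
tcp_rot: [0.0, 0.988, 0.154, -0.0]
force: [0.4, 0.6, -1.5]
width: 0.424
[ 0.51943881 -0.05042565  0.18126728]
wrist 6053 u [590.2776538 675.6431145] v [-200.99849225   63.56068545]
[(-202, 130), (-199, 184), (-196, 40), (-193, 33), (-190, 212), (-187, 379), (-184, 361), (-181, 53), (-178, 59), (-175, 55), (-172, 56), (-169, 57), (-166, 57), (-163, 58), (-160, 53), (-157, 58), (-154, 60), (-151, 61), (-148, 57), (-145, 59), (-142, 63), (-139, 61), (-136, 61), (-133, 59), (-130, 60), (-127, 57), (-124, 62), (-121, 59), (-118, 63), (-115, 59), (-112, 86), (-109, 391), (-106, 205), (-103, 46), (-100, 41), (-97, 38), (-94, 34), (-91, 30), (-88, 30), (-85, 26), (-82, 27), (-79, 25), (-76, 28), (-73, 24), (-70, 27), (-67, 25), (-64, 26), (-61, 23), (-58, 26), (-55, 27), (-52, 29), (-49, 27), (-46, 23), (-43, 23), (-40, 23), (-37, 25), (-34, 122), (-31, 321), (-28, 115), (-25, 24), (-22, 28), (-19, 25), (-16, 28), (-13, 27), (-10, 26), (-7, 28), (-4, 25), (-1, 24), (1, 30), (4, 26), (7, 24), (10, 24), (13, 26), (16, 30), (19, 28), (22, 28), (25, 28)
[... 1024 characters left out ...]
 5), (10, 5), (13, 5), (16, 1), (19, 3), (22, 5), (25, 2), (28, 4), (31, 3), (34, 2), (37, 5), (40, 5), (43, 20), (46, 24), (49, 6), (52, 2), (55, 2), (58, 2), (61, 1)]
[array([637.1, -18.6]), array([ 89. , 267.1]), np.float64(4.7)]
top 149 u [589.45502999 675.82343376] v [-43.24990612  60.53773001]
[(-45, 1), (-42, 1), (-39, 0), (-36, 0), (-33, 0), (-30, 0), (-27, 0), (-24, 0), (-21, 2), (-18, 2), (-15, 3), (-12, 2), (-9, 3), (-6, 3), (-3, 2), (0, 3), (2, 2), (5, 2), (8, 2), (11, 4), (14, 4), (17, 4), (20, 5), (23, 5), (26, 4), (29, 4), (32, 6), (35, 4), (38, 4), (41, 21), (44, 25), (47, 11), (50, 4), (53, 5), (56, 6), (59, 5)]
[array([631. ,  62.6]), array([ 86.6, 104.5]), np.float64(8.9)]
```

View pics/k_wrist.png

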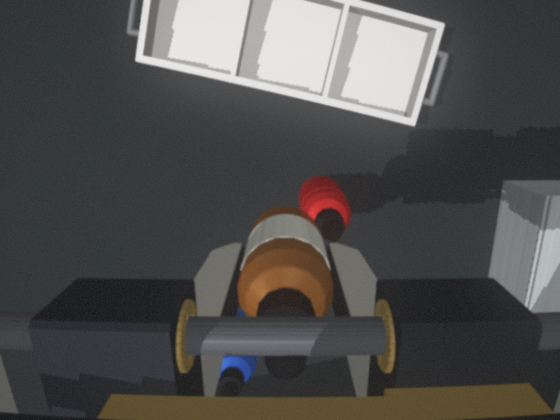

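View pics/k_scene.png

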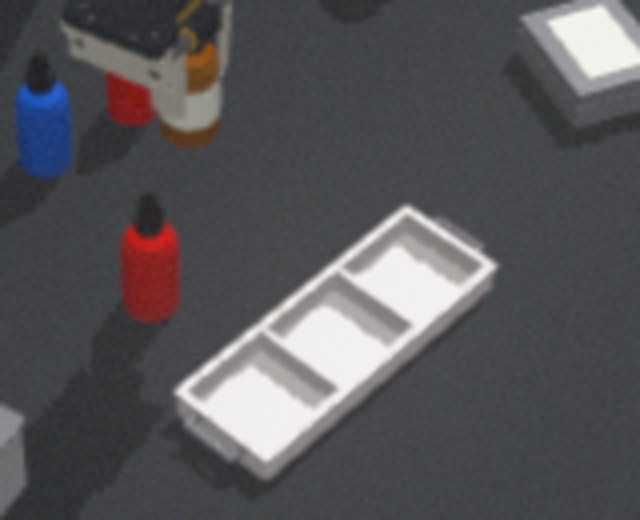

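```bash
python3 -m crank '{"translation": [[3,-1,0],[3,-1,0],[3,-1,0],[3,-1,0],[0.4,-0.5,0],[0,0,0],[0,0,-3],[0,0,-3],[0,0,-2],[0,0,0]], "roll": [0,0,0,0,0,0,0,0,0,0], "jaw": [1,1,1,1,1,1,1,1,1,1]}' && python3 -m crank '{"translation": [[0,0,-2.5],[0,0,-1.5],[0,0,-1],[0,0,-0.5],[0,0,-0.3],[0,0,0]], "roll": [0,0,0,0,0,0], "jaw": [1,1,1,1,1,1]}'
```

```text
t: 22.9
eef_pos: [0.638, -0.0913, 0.0996]
tcp_rot: [-0.002, 0.988, 0.156, -0.003]
force: [-0.5, -0.1, -2.0]
width: 0.419
t: 23.5
eef_pos: [0.642, -0.093, 0.0449]
tcp_rot: [0.0, 0.988, 0.155, 0.0]
force: [0.3, 0.1, -1.1]
width: 0.425
```

```bash
python3 -m crank '{"translation": [[0.1,-0.2,-0.3],[0,0,-0.3],[0,0,-0.1],[0,0,0]], "roll": [0,0,0,0], "jaw": [1,1,1,1]}'
```

```text
t: 23.9
eef_pos: [0.6426, -0.095, 0.0375]
tcp_rot: [-0.0, 0.988, 0.155, -0.0]
force: [-0.6, -0.4, -2.3]
width: 0.423
```

```bash
python3 -m crank '{"translation": [[0,0,-0.1],[0,0,0],[0,0,0],[0,0,0],[0,0,0],[0,0,0],[0,0,0]], "roll": [0,0,0,0,0,0,0], "jaw": [1,-0.3,-0.3,-0.3,-0.3,-0.3,-0.3]}' && python3 -m crank '{"translation": [[0,0,1],[0,0,3],[0,0,4],[0,0,4],[0,0,4],[0,0,1],[-4,-2.5,0],[-4,-2.5,0],[-4,-2.5,0],[0,0,0]], "roll": [0,0,0,0,0,0,0,0,0,0], "jaw": [-0.3,-0.3,-0.3,-0.3,-0.3,-0.3,-0.4,-0.5,-0.5,-0.5]}'; python3 - <<'E'
from h import *
im=ctrl.get_image("scene"); save(im,"m_s",(150,150,390,320),3.3); 
im=ctrl.get_image("wrist"); save(im,"m_w")
im=ctrl.get_image("top"); save(im,"m_t",(220,130,460,280),3)
W=cloud(im)
for t in ("square_bottle","dropper_bottle"):
  for r in ctrl.trace(t,im)[:5]:
    P=W[r["region"]]; P=P[~np.isnan(P[:,0])].astype(np.float32)
    print(t,r["conf"],r["position"],cv2.minAreaRect(P[P[:,2]>.03][:,:2]*1000),np.percentile(P[:,2],[5,97]))
E
```

```text
t: 24.6
eef_pos: [0.6428, -0.095, 0.0366]
tcp_rot: [-0.0, 0.988, 0.155, 0.0]
force: [-0.2, 0.2, -0.2]
width: 0.653
t: 25.6
eef_pos: [0.5183, -0.1719, 0.2064]
tcp_rot: [-0.0, 0.988, 0.153, -0.002]
force: [0.1, -0.3, -0.1]
width: 0.754
square_bottle 0.53 [372.3, 256.4] ((344.13201904296875, -290.94964599609375), (44.14277267456055, 45.07135772705078), 33.91465759277344) [0.02037468 0.10002087]
dropper_bottle 0.47 [304.9, 159.3] ((639.8236083984375, -96.95476531982422), (39.54946517944336, 35.59763717651367), 15.381431579589844) [0.00366789 0.11196085]
```

View pics/m_s.png

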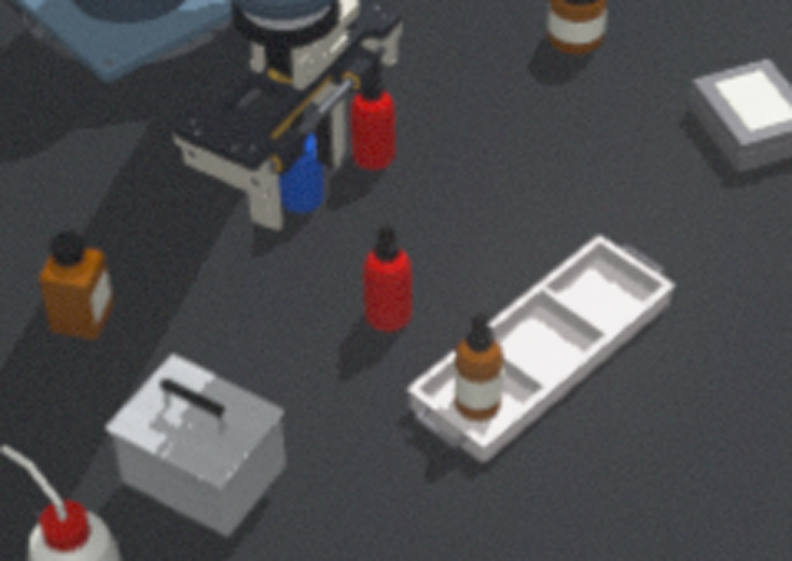

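View pics/m_t.png

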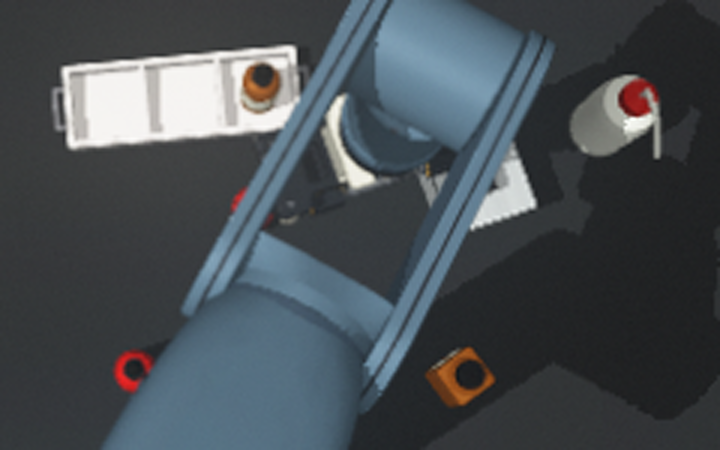

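The dropper stands upright in the compartment nearest the dish, at scene crop (478,375). The square bottle is at (344.5,-291) mm with its faces at about 34°/124°.

```bash
python3 -m crank '{"translation": [[-3.5,-2.4,0],[-3.5,-2.4,0],[-3.5,-2.4,0],[-3.5,-2.4,0],[-3.4,-2.3,0],[0,0,0],[0,0,0],[0,0,0]], "roll": [4,4,4,4,0.5,0,0,0], "jaw": [-0.5,-0.5,-0.5,-0.5,-0.5,-0.5,-0.5,-0.5]}'; python3 - <<'E'
from h import *
im=ctrl.get_image("wrist"); save(im,"w4"); W=cloud(im)
for r in ctrl.trace("square_bottle",im)[:2]:
    P=W[r["region"]]; P=P[~np.isnan(P[:,0])].astype(np.float32)
    T=P[P[:,2]>.088]; S=P[(P[:,2]>.055)&(P[:,2]<.08)]
    print(r["conf"],cv2.minAreaRect(T[:,:2]*1000),cv2.minAreaRect(S[:,:2]*1000),cv2.minAreaRect(P[P[:,2]>.02][:,:2]*1000))
print(ctrl.get_obs()["eef_pos"])
E
```

```text
t: 26.65
eef_pos: [0.35, -0.2884, 0.2066]
tcp_rot: [-0.0, 0.955, 0.296, 0.0]
force: [0.3, -0.7, -0.9]
width: 0.752
0.7 ((347.5087890625, -288.8909606933594), (26.38339614868164, 27.40981101989746), 34.35354232788086) ((346.7682800292969, -289.1367492675781), (44.11251449584961, 43.48356246948242), 35.32017135620117) ((346.91387939453125, -289.0335998535156), (44.469383239746094, 43.48356246948242), 35.32017135620117)
[ 0.35001945 -0.28816081  0.20656012]
```

View pics/w4.png

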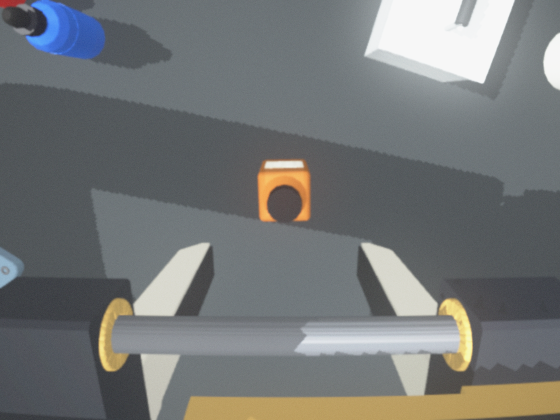

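```bash
python3 -m crank '{"translation": [[-0.4,-0.2,-3],[0,0,-3],[0,0,-3],[0,0,-3],[0,0,-2.2],[0,0,-1.5],[0,0,-1],[0,0,-0.5],[0,0,0],[0,0,0]], "roll": [0.6,0,0,0,0,0,0,0,0,0], "jaw": [-0.5,-0.5,-0.5,-0.5,-0.5,-0.5,-0.5,-0.5,-0.5,-0.5]}' 30 && python3 -m crank '{"translation": [[0,0,0],[0,0,0],[0,0,0],[0,0,0],[0,0,0],[0,0,0]], "roll": [0,0,0,0,0,0], "jaw": [1,1,1,1,1,1]}' 30
```

```text
t: 27.75
eef_pos: [0.3453, -0.2913, 0.0352]
tcp_rot: [0.001, 0.954, 0.301, 0.0]
force: [-0.3, -0.2, -0.7]
width: 0.748
t: 28.35
eef_pos: [0.3448, -0.2911, 0.0349]
tcp_rot: [0.0, 0.954, 0.3, 0.0]
force: [-0.3, 1.0, 4.2]
width: 0.469
```

```bash
python3 -m crank '{"translation": [[0,0,1],[0,0,3],[0,0,4],[0,0,4],[0,0,3],[0,0,1],[2.5,2.5,0],[2.5,2.5,0],[2.5,2.5,0],[2.5,2.5,0]], "roll": [0,0,0,0,0,0,5,5,5,5], "jaw": [1,1,1,1,1,1,1,1,1,1]}' && python3 -m crank '{"translation": [[2.5,2.5,0],[2.5,2.5,0],[2.5,2.5,0],[2.5,2.5,0],[2.5,2.5,0],[2.5,2.5,0],[2.5,2.4,0],[1.7,0,0],[0,0,0],[0,0,0]], "roll": [5,5,5,5,5,5,5,5,0,0], "jaw": [1,1,1,1,1,1,1,1,1,1]}'; python3 - <<'E'
from h import *
print(ctrl.get_obs()["eef_pos"])
im=ctrl.get_image("scene"); save(im,"n_s",(150,150,390,320),3.3); W=cloud(im)
for r in ctrl.trace("square_bottle",im)[:1]:
    P=W[r["region"]]; P=P[~np.isnan(P[:,0])].astype(np.float32); print(r["conf"],cv2.minAreaRect(P[:,:2]*1000),np.percentile(P[:,2],[2,50,98]))
im=ctrl.get_image("wrist"); save(im,"n_w")
E
```

```text
t: 29.35
eef_pos: [0.4447, -0.1895, 0.1933]
tcp_rot: [-0.001, 0.886, 0.463, -0.001]
force: [-0.2, -0.7, -1.9]
width: 0.47
t: 30.35
eef_pos: [0.6356, -0.0169, 0.1928]
tcp_rot: [-0.001, 0.676, 0.736, -0.001]
force: [0.3, -1.6, -2.2]
width: 0.471
[ 0.63561138 -0.01690807  0.19281794]
0.71 ((574.4136352539062, 48.14215850830078), (66.42236328125, 241.6341094970703), 46.13296127319336) [1.54319359e-05 2.03320801e-01 2.50114678e-01]
```

View pics/n_s.png

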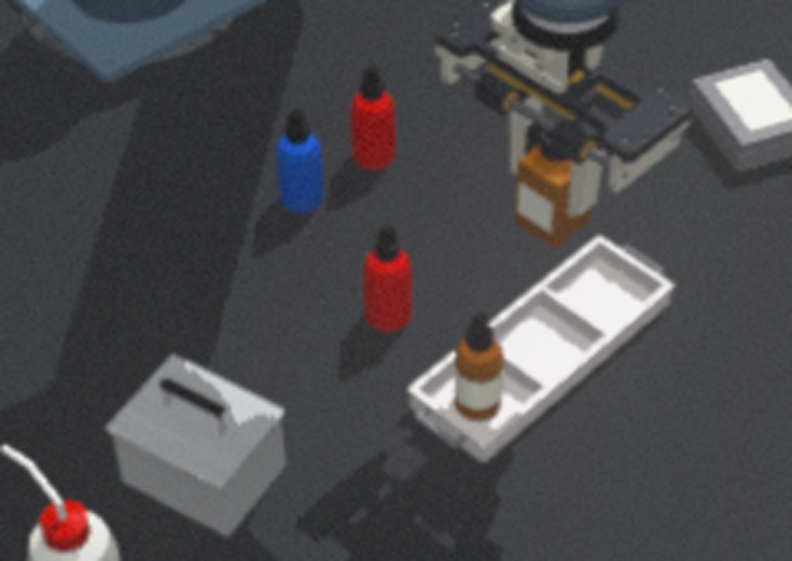

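View pics/n_w.png

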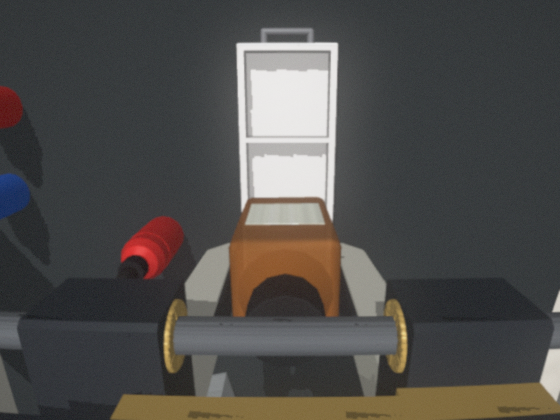

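```bash
python3 -m crank '{"translation": [[0.1,-0.1,-3],[0,0,-3],[0,0,-3],[0,0,-2],[0,0,-1.5],[0,0,-1],[0,0,-0.8],[0,0,-0.4],[0,0,0],[0,0,0]], "roll": [0,0,0,0,0,0,0,0,0,0], "jaw": [1,1,1,1,1,1,1,1,1,1]}'
```

```text
t: 31.5
eef_pos: [0.6383, -0.0181, 0.0484]
tcp_rot: [0.001, 0.676, 0.737, 0.0]
force: [-0.2, 0.3, -2.3]
width: 0.474
```

```bash
python3 -m crank '{"translation": [[0,0,-0.4],[0,0,-0.3],[0,0,-0.2],[0,0,-0.1],[0,0,0]], "roll": [0,0,0,0,0], "jaw": [1,1,1,1,1]}'
```

```text
t: 32.0
eef_pos: [0.6378, -0.0179, 0.039]
tcp_rot: [0.0, 0.676, 0.737, 0.0]
force: [-2.9, 0.3, 7.2]
width: 0.472
```

```bash
python3 -m crank '{"translation": [[0,0,0],[0,0,0],[0,0,0],[0,0,0],[0,0,1],[0,0,3],[0,0,4],[0,0,4],[0,0,3],[0,0,1]], "roll": [0,0,0,0,0,0,0,0,0,0], "jaw": [-0.3,-0.3,-0.3,-0.3,-0.3,-0.3,-0.3,-0.3,-0.3,-0.3]}' && python3 -m crank '{"translation": [[-3.2,3.5,0],[-3.2,3.5,0],[-3.2,3.5,0],[-3.2,3.5,0],[-3.2,3.5,0],[-3.2,3.5,0],[-3.2,3.5,0],[-3.2,3.5,0],[-1,2,0],[0,0,0]], "roll": [-8,-8,-8,-8,-8,-8,-8,-8,0,0], "jaw": [-0.8,-0.8,-0.8,-0.8,-0.8,-0.8,-0.8,-0.8,-0.8,-0.8]}'; python3 - <<'E'
from h import *
print(ctrl.get_obs()["eef_pos"])
im=ctrl.get_image("wrist"); save(im,"w5"); W=cloud(im)
for n,i in (("wrist",im),("scene",ctrl.get_image("scene")),("top",ctrl.get_image("top"))):
  W=cloud(i)
  if n=="scene": save(i,"p_s",(150,150,390,320),3.3)
  for t in ("squat_jar","square_bottle","dropper_bottle"):
   for r in ctrl.trace(t,i)[:1]:
    P=W[r["region"]]; P=P[~np.isnan(P[:,0])].astype(np.float32); P=P[P[:,2]>.03]
    print(n,t,r["conf"],cv2.minAreaRect(P[:,:2]*1000),np.percentile(P[:,2],97))
E
```

```text
t: 33.0
eef_pos: [0.6398, -0.0183, 0.2026]
tcp_rot: [0.003, 0.676, 0.737, 0.002]
force: [1.0, 0.7, -0.5]
width: 0.65
t: 34.0
eef_pos: [0.3728, 0.2805, 0.197]
tcp_rot: [-0.0, 0.961, 0.276, -0.001]
force: [0.6, -0.3, 0.3]
width: 0.897
[0.37283907 0.28045685 0.19702241]
wrist squat_jar 0.69 ((356.6675109863281, 299.1343688964844), (53.476470947265625, 53.31000900268555), 77.12757110595703) 0.07406563Traceback (most recent call last):
  File "<stdin>", line 10, in <module>
    return _quantile_unchecked(
        a, q, axis, out, overwrite_input, method, keepdims, weights)
    return _ureduce(a,
                    func=_quantile_ureduce_func,
    ...<5 lines>...
                    overwrite_input=overwrite_input,
                    method=method)
    r = func(a, **kwargs)
    result = _quantile(arr,
                       quantiles=q,
    ...<2 lines>...
                       out=out,
                       weights=wgt)
    slices_having_nans = np.isnan(arr[-1, ...])
                                  ~~~^^^^^^^^^
IndexError: index -1 is out of bounds for axis 0 with size 0
```

View pics/w5.png

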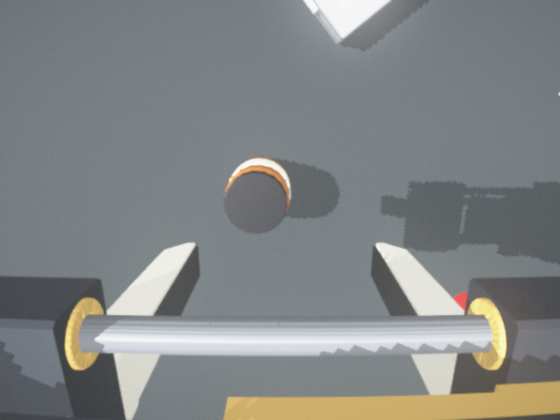

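```bash
python3 -m crank '{"translation": [[-1.8,1.5,-2],[0,0,-3],[0,0,-3],[0,0,-3],[0,0,-2.5],[0,0,-1.5],[0,0,-1],[0,0,-0.8],[0,0,0],[0,0,0]], "roll": [0,0,0,0,0,0,0,0,0,0], "jaw": [-0.8,-0.8,-0.8,-0.8,-0.8,-0.8,-0.8,-0.8,-0.8,-0.8]}' 35
```

```text
t: 35.3
eef_pos: [0.3577, 0.2937, 0.0301]
tcp_rot: [-0.0, 0.962, 0.274, 0.0]
force: [-0.7, -0.6, 0.7]
width: 0.898
```

```bash
python3 - <<'E'
from h import *
i=ctrl.get_image("scene"); save(i,"q_s",(230,110,390,250),4)
E
```

```text
(no output)
```

View pics/q_s.png

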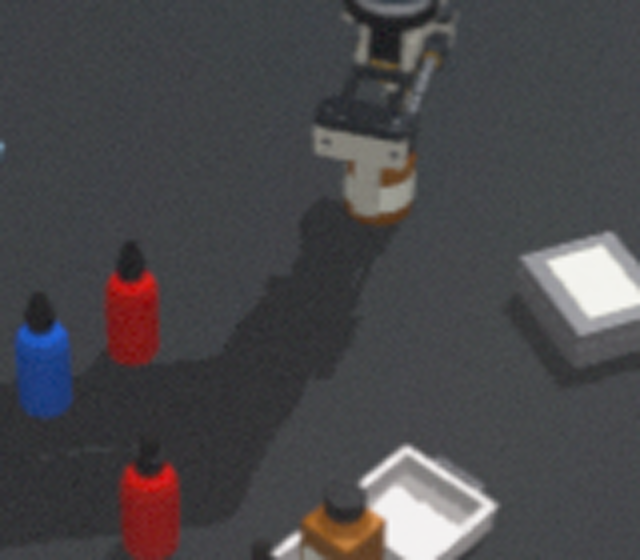

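The fingers straddle the jar at crop (380,190). I'll nudge slightly and grip.

```bash
python3 -m crank '{"translation": [[-0.2,0.1,-0.4],[0,0,0],[0,0,0],[0,0,0],[0,0,0],[0,0,0],[0,0,0],[0,0,0]], "roll": [0,0,0,0,0,0,0,0], "jaw": [-0.8,-0.8,1,1,1,1,1,1]}' 35
```

```text
t: 36.15
eef_pos: [0.355, 0.2949, 0.0257]
tcp_rot: [-0.0, 0.962, 0.274, 0.0]
force: [-1.1, 1.8, 2.1]
width: 0.595
```

```bash
python3 -m crank '{"translation": [[0,0,1],[0,0,3],[0,0,4],[0,0,4],[0,0,3],[0,0,0],[2.5,-2.1,0],[2.5,-2.1,0],[2.5,-2.1,0],[2.5,-2.1,0]], "roll": [0,0,0,0,0,0,5.7,5.7,5.7,5.7], "jaw": [1,1,1,1,1,1,1,1,1,1]}' && python3 -m crank '{"translation": [[2.5,-2.1,0],[2.5,-2.1,0],[2.5,-2.1,0],[2.5,-2.1,0],[2.5,-2.1,0],[2.5,-2.1,0],[2.5,-2.5,0],[0,0,0],[0,0,0],[0,0,0]], "roll": [5.7,5.7,5.7,5.7,5.7,5.7,5.7,0,0,0], "jaw": [1,1,1,1,1,1,1,1,1,1]}'; python3 - <<'E'
from h import *
print(ctrl.get_obs()["eef_pos"])
i=ctrl.get_image("scene"); save(i,"r_s",(150,130,390,310),3.3)
i=ctrl.get_image("wrist"); save(i,"r_w")
E
```

```text
t: 37.15
eef_pos: [0.4549, 0.2094, 0.1742]
tcp_rot: [-0.0, 0.888, 0.46, -0.001]
force: [0.1, 0.5, -2.6]
width: 0.593
t: 38.15
eef_pos: [0.6288, 0.0603, 0.1744]
tcp_rot: [-0.001, 0.679, 0.734, -0.001]
force: [-0.1, -0.7, -1.8]
width: 0.594
[0.62876604 0.06025939 0.17438129]
```

View pics/r_s.png

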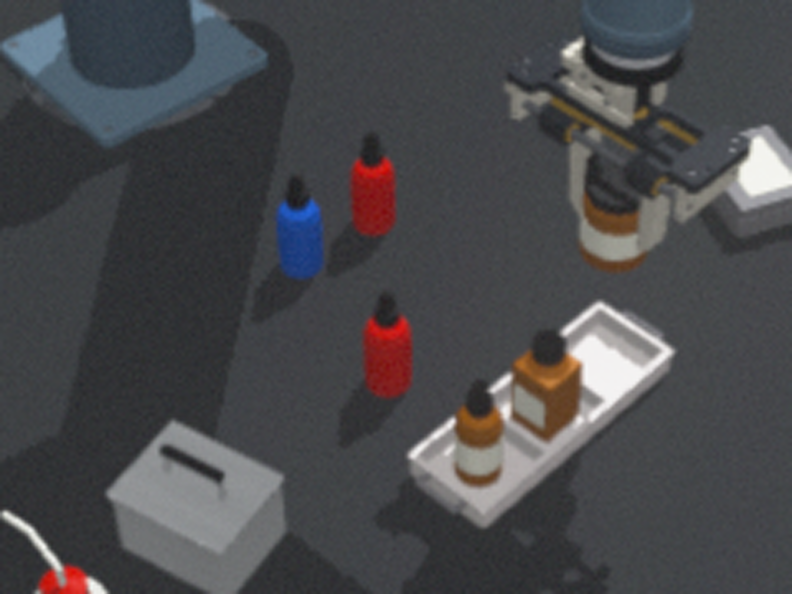

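View pics/r_w.png

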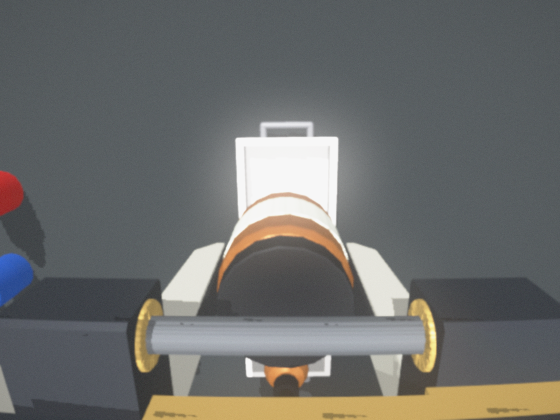

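Both placed bottles are upright in order, and the jar is over the far compartment, so I'm lowering it.

```bash
python3 -m crank '{"translation": [[0.1,0,-3],[0,0,-3],[0,0,-2.5],[0,0,-2],[0,0,-1],[0,0,-0.8],[0,0,-0.6],[0,0,-0.3],[0,0,0],[0,0,0]], "roll": [0,0,0,0,0,0,0,0,0,0], "jaw": [1,1,1,1,1,1,1,1,1,1]}' && python3 -m crank '{"translation": [[0,0,-0.4],[0,0,-0.3],[0,0,-0.2],[0,0,0],[0,0,0]], "roll": [0,0,0,0,0], "jaw": [1,1,1,1,1]}'
```

```text
t: 39.25
eef_pos: [0.6317, 0.0596, 0.0444]
tcp_rot: [0.0, 0.679, 0.734, 0.0]
force: [-0.7, -0.6, -3.1]
width: 0.595
t: 39.75
eef_pos: [0.6311, 0.0597, 0.0345]
tcp_rot: [-0.0, 0.679, 0.734, -0.0]
force: [0.5, 0.7, -2.3]
width: 0.592
```

```bash
python3 -m crank '{"translation": [[0,0,-0.3],[0,0,-0.2],[0,0,0]], "roll": [0,0,0], "jaw": [1,1,1]}'
```

```text
t: 40.05
eef_pos: [0.6312, 0.0597, 0.0298]
tcp_rot: [0.0, 0.679, 0.734, 0.0]
force: [-0.3, -0.6, -0.8]
width: 0.592
```

```bash
python3 -m crank '{"translation": [[0,0,0],[0,0,0],[0,0,0],[0,0,0],[0,0,1],[0,0,3],[0,0,4],[0,0,4],[0,0,4],[0,0,1]], "roll": [0,0,0,0,0,0,0,0,0,0], "jaw": [-0.5,-0.5,-0.5,-0.5,-0.5,-0.5,-0.5,-0.5,-0.5,-0.5]}' && python3 -m crank '{"translation": [[-4,2,0],[-4,2,0],[-4,2,0],[-4,2,0],[-4,3,0],[-4,3,0],[0,5,0],[0,5,0],[0,0,0],[0,0,0]], "roll": [0,0,0,0,0,0,0,0,0,0], "jaw": [-0.5,-0.5,-0.5,-0.5,-0.5,-0.5,-0.5,-0.5,-0.5,-0.5]}'; python3 - <<'E'
from h import *
for n in ("scene","top"):
  i=ctrl.get_image(n); save(i,"z_"+n,(130,120,430,350) if n=="scene" else (100,130,460,280),2.6 if n=="scene" else 2.2); W=cloud(i)
  for t in ("dropper_bottle","square_bottle","squat_jar","lid","slide_box","timer","wash_bottle"):
   for r in ctrl.trace(t,i)[:1]:
    P=W[r["region"]]; P=P[~np.isnan(P[:,0])].astype(np.float32); P=P[P[:,2]>.03]
    if len(P)>5: print(n,t,round(r["conf"],2),[np.round(v,1) for v in cv2.minAreaRect(P[:,:2]*1000)],np.percentile(P[:,2],97).round(3))
E
```

```text
t: 41.05
eef_pos: [0.6338, 0.0596, 0.2064]
tcp_rot: [0.004, 0.679, 0.734, 0.003]
force: [0.8, 0.9, 0.3]
width: 0.745
t: 42.05
eef_pos: [0.3903, 0.3003, 0.1994]
tcp_rot: [0.0, 0.678, 0.735, -0.001]
force: [0.1, -0.6, -0.2]
width: 0.75
scene dropper_bottle 0.92 [array([ 647.6, -100.5]), array([38.6, 32.9]), np.float64(55.8)] 0.109
scene square_bottle 0.76 [array([638.8, -17.7]), array([49.1, 48.8]), np.float64(6.5)] 0.102
scene squat_jar 0.73 [array([634.2,  57.2]), array([53.7, 57.5]), np.float64(71.2)] 0.079
scene lid 0.7 [array([ 549.9, -308.3]), array([112.7,  89.3]), np.float64(17.8)] 0.103
scene slide_box 0.63 [array([564.2, 324.3]), array([ 91.9, 103.9]), np.float64(72.6)] 0.042
scene timer 0.53 [array([602.5, 462.4]), array([31.9, 79.4]), np.float64(18.5)] 0.064
scene wash_bottle 0.61 [array([ 599.8, -463.8]), array([85.7, 59.7]), np.float64(30.6)] 0.167
top dropper_bottle 0.69 [array([635.5, -96.2]), array([38.3, 30.1]), np.float64(58.3)] 0.112
top square_bottle 0.54 [array([636.2, -19.5]), array([44.7, 44.3]), np.float64(6.5)] 0.105
top squat_jar 0.88 [array([634. ,  59.6]), array([65.9, 54.3]), np.float64(28.3)] 0.082
top lid 0.76 [array([ 547.7, -309.4]), array([107.1,  88.9]), np.float64(18.0)] 0.104
top slide_box 0.67 [array([561.9, 325.6]), array([82.3, 97.8]), np.float64(69.1)] 0.042
top timer 0.28 [array([ 533.3, -270.9]), array([97.2,  3.4]), np.float64(17.8)] 0.068
top wash_bottle 0.66 [array([ 590.5, -450.4]), array([56.3, 84.6]), np.float64(83.1)] 0.165
```

View pics/z_scene.png

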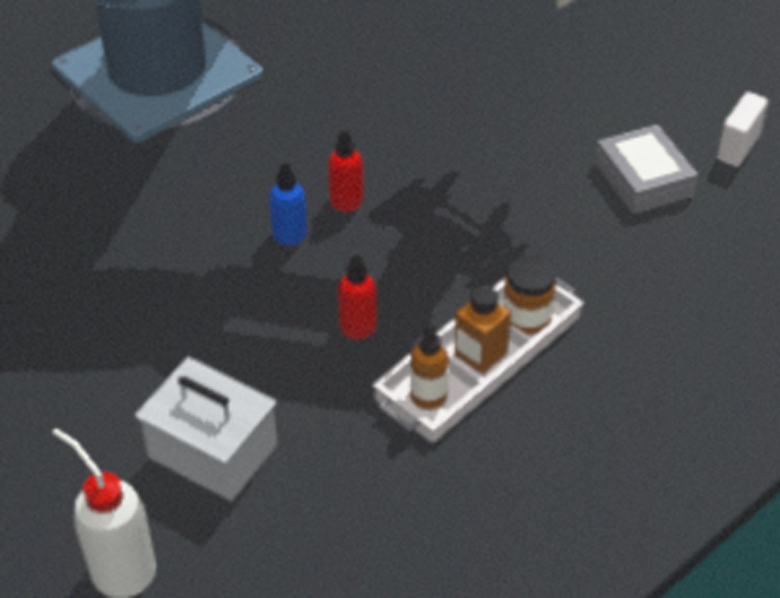

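View pics/z_top.png

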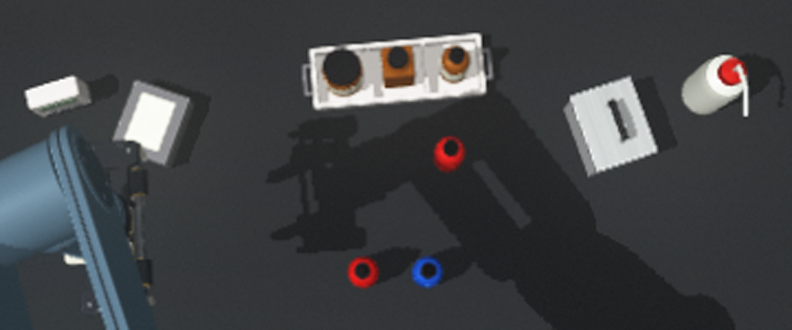

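The final views show the lid square and flat on the dish at scene crop (205,420). The dropper, square bottle and jar stand upright at (430,375), (483,335) and (530,300). The bystanders haven't moved and the arm is clear.

```bash
python3 - <<'E'
from bench import ctrl
print(ctrl.job_done())
E
```

```text
the job is handed in; nothing more can be done
None
```

The staining station is ready and the job is handed in, at about 42 s of the 128 s allowed. The slide basket is in the dish with the lid seated. The amber dropper, square bottle and squat jar stand in the caddy in that order, starting from the dish end.

**Last checks:**
- **Basket and lid:** I saw the basket flat in the dish before covering it. The lid then read level within about 1°, with its top about 73 mm high, which is right for fully seated.
- **Bottles:** All three look upright in the scene and top views, one to a compartment.
- **Bystanders:** The slide box, wash bottle and timer stand where they were in both views. Their readings agree with the first ones to within a few mm, except the wash bottle in the top camera, which reads about 17 mm off. I put that down to how its outline was picked up, since the scene reading hardly changed.
- **Forces:** The wrist force readings I saw stayed below about 10 N.

**Disagreements:**
- The cameras differed by 2–5 mm; the wrist camera read about 3 mm high in y, so I averaged or corrected for it.
- One late top-view detection of "timer" was a false, low-confidence hit on the dish.
- One mid-job check script crashed on an empty detection; I repeated the bottle check at the end.

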